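Load a filter cassette behind its sliding gate

TASK

Load the filter holder on the bench: slide its retaining gate fully open, gently lower the shorter of the two filter cassettes into the pocket until it sits flat on the floor, without dropping or ramming it, then slide the gate fully home again so that its fork straddles the cassette's grip fin. Leave the longer cassette and everything else on the bench where they are.

Things in the scene. Friction and masses are not known exactly. Their poses are not given: they have to be found in the camera images.
- holder: Fixed filter holder: low white block, 106 mm along x, 221 mm along y (y = -53 to +168), top 46 mm above the bench; two 6 mm wide gate rails on top at x = +-50 mm, up to 55 mm. Origin: on the bench under the pocket's centre; z up; y along the gate's travel, within 0.4 rad of world y. Pocket: open above, 64 mm (x) by 82 mm (y), centred on the origin, floor 20 mm above the bench.
- seat (a point): Centre of the holder's pocket floor, 20 mm above the bench; axes as the holder's.
- gate (a joint): Slide of the retaining gate along the holder's +y, m: 0 fully home, 0.080 fully open (stops); starts at 0 to 0.015; stays where left, 1.5 N friction. Gate: dark steel plate 92 mm wide, 48 to 53 mm above the bench, a fork open to -y: from the tab's axis solid y = +21 to -35 mm, then two prongs to -90 mm, 26 mm apart; the cassette's fin stands between them when home. Open, they clear the pocket.
- gate_tab (a point): On the axis of the gate's upright black tab, 73 mm above the bench; axes as the holder's; moves with the gate. Tab: 14 mm along x, 24 mm along y, from 53 (plate top) to 89 mm above the bench. It stands 60 mm from the pocket's centre along the holder's +y when the gate is home, 140 mm when fully open.
- cassette: Shorter cassette, loose, grey plastic, about 0.18 kg: body 58 mm (x) by 76 mm (y), 24 mm high; upright grip fin mid-top, 12 mm thick (x), 32 mm long (y), up to 69 mm. Origin: centre of underside; z up. Fits the pocket (3 mm play a side), y along the holder's y, either way round; seated, its body's top is 4 mm under the gate. Starts flat on the bench at the robot's left, nearer or farther.
- long_cassette: The longer filter cassette, loose, the same but 104 mm along y: does not fit; leave it. Origin: centre of the underside.
- jar: Small clear glass jar with a lid, 36 mm across, 55 mm high, near the robot. Bystander. Origin: centre of the underside (for all bystanders).
- amber_jar: Small amber glass jar with a lid, 40 mm across, 60 mm high, beyond the holder. Bystander.
- wrench: Steel wrench, 150 mm long, lying to the right of the holder. Bystander.
- amber_bottle: Amber bottle, 90 mm across, 200 mm high, far right. Bystander.
- white_bottle: White bottle, 90 mm across, 210 mm high, far left. Bystander.
- beaker: Clear beaker, 70 mm across, 85 mm high, beyond the holder. Bystander.
- vial_tray: Black tray of small vials, 100 x 130 mm, 39 mm high, left of the cassettes. Bystander.
There are look-alikes about, which are no part of the job. Leave any green or orange look-alike of the cassette alone.

How it is judged:
By the outcome, as a careful person would: the job done as asked, in the order asked, and still so for the second after the job is handed in, with the robot touching nothing.
It also fails if it takes over 67 s, if anything falls off the work surface, if the arm or the gripper's body presses on something with over 40 N, if the wrist force passes 120 N, or if a joint passes its speed limit or range.

ROBOT

A 6-joint arm with a two-finger parallel gripper is mounted at the origin on the work surface. World frame = base frame: x ahead of the robot, y to its left, z up, the work surface at z = 0. Lengths are in m, angles in rad, forces in N, time in s.
With the tool pointing down it reaches from about 0.325 to 0.775 m from the base axis. Payload 9.3 kg.
Tool frame: the origin (TCP) lies on the mounting face of the last link; the fingertips stand 173 mm ahead of it and the grasp point (between the pads) lies 155 mm ahead of it; z points along the fingers, x is the direction in which the jaws open and shut, and the axes are right-handed (so a half turn about z gives the same grasp; the last joint's range is limited). The gripper opens to 85 mm and grips with 20 to 120 N. Pads are 22 mm wide; open, the fingers measure 114 mm over their backs; the gripper's body (76 mm by 85 mm) begins 54 mm behind the grasp point. The pads swing forward as they close: fully open they stand 13 mm farther back than shut.
Start: joints at [1.11, 0.259, 0.021, 1.334, 0, 1.418], TCP at [0.167, 0.524, 0.405] pointing down, gripper open.
Joint ranges: [-3.04, 3.04], [-0.91, 1.82], [-1.04, 1.36], [-1.92, 1.95], [-1.52, 1.45], [-3.14, 3.14]. Speed limits (rad/s): [2.22, 2.22, 2.79, 3.14, 3.14, 3.14].

INTERFACE

Orientations are given as a unit quaternion [w, x, y, z].
In Python, from plant import monitor, eyes, arm, models gives the robot as it stands.
- The arm moves only by the tool drive_tool, never from a script. Its argument "commands" is text: rows parted by semicolons, each of 5 numbers parted by spaces: the shift along the tool's x, y, z in mm, then the turn about the tool's z in degrees, then the finger opening in mm, from 0 to 85.4. In form: tx ty tz roll hand; .... A call has 1 to 10 rows; each row is the pose to reach, as a shift and turn from the pose measured when the call began, along the tool's axes at that moment; what a row does not reach only later rows make up. A row lasts 1/8 s, in which the tool goes at most 62.5 mm and 10.7 degrees, less where a joint would pass 70% of its speed; a pose out of reach is approached as far as the arm can. A call with a gripper value outside its range is refused whole. The fingers move at their own pace and stop on an object; "grip_force" is the grip in N (left out, the last holds). Time passes only in rows, so rows that repeat a pose let the fingers close. It gives the time, the measured TCP pose, the force and the opening at its end, in the units of the state.
- monitor.get_obs(): the state, without advancing time (a new reading comes with each control period).
- eyes.capture(name): name is "scene" or "top" or "wrist"; returns a dict with "image" (480x640x3 uint8, red, green, blue), "camera_matrix" (3x3 intrinsics, pixels), "rvec" (rotation vector, rad) and "tvec" (3), from world to camera coordinates, as OpenCV has them; the wrist camera has in their place "T_tool_cam" (4x4, takes a point from camera to tool coordinates, whose origin is the TCP and whose axes are the tool frame's). Camera axes: x right, y down, z forward; pixel columns grow to the right and rows downward; lengths in m; the calibration is good to about 2 mm. A picture is of the moment at which its call begins: read the wrist's pose just before it. There is no depth.
- arm.close_job(): hands the job in, once; it reports no verdict.
Trained networks look in a picture, given as the dict that the camera call returned (one of the last four; its "shot" number tells which), for a name from the list of things; names that differ only in an ending like _2 or _b are one class to them, and where a whole thing is asked for, a point or a joint stands for the part that bears it (a point fixed in the world has none). Each returns a list of dicts, best first, with "score" (0 to 1); they miss things now and then, are a little off and sometimes report something else, mostly with a low value. They report only what shows in the picture. A call takes as long as a camera call. They do not tell look-alikes from the thing itself.
- models.trace(target, picture): "mask" (480x640 bool, what is visible of it) and "pixel" ([column, row] in pixels, amid what is visible of it).
The state is a dict: "clock": time; "qpos": joint angles; "qd": joint speeds; "effort": joint torques, N m; "tcp_pos": TCP position; "orientation": TCP orientation; "wrist_force": force on the tool from outside, world axes, zero at the start; "moment": the same for the moment, N m; "grip_width": finger opening in m.
Only numpy, scipy, OpenCV 4.12 (cv2) and the standard library are available. Lean on these libraries where they do the work, as an engineer would, in place of code of your own. Each camera call takes 0.05 s, during which the arm holds its last target.

## Working session

There is one attempt and no reset: what is moved stays moved. The work goes in short steps, Python scripts to look and compute and a tool call to move; the robot and the scene stay as the last step left them, time stands still between calls to the robot, and variables do not carry over. Pictures are saved under pics/ and viewed, and the job is handed in when it is done.

Besides the shell and the picture viewer there is one more tool, called after ">>>" in YAML: its name, and indented under it one key for each argument. drive_tool: Moves the arm, as the interface text tells. Its arguments: {"type":"object","properties":{"commands":{"type":"string"},"grip_force":{"type":"number"}},"required":["commands"]}

```bash
ls; mkdir -p pics; python3 - <<'E'
from plant import monitor, eyes, arm, models
import cv2,pickle
print(monitor.get_obs())
for n in ["scene","top"]:
    d=eyes.capture(n); cv2.imwrite(f"pics/{n}0.png",d["image"][:,:,::-1]); pickle.dump(d,open(f"{n}0.pkl","wb"))
    print(n,d["camera_matrix"],d["rvec"],d["tvec"])
    for t in ["cassette","long_cassette","holder","gate_tab","gate"]:
        for r in models.trace(t,d)[:4]: print(t,r["score"],r["pixel"],r["mask"].sum())
E
```

```text
pics
{'clock': 0.0, 'qpos': array([1.11041980e+00, 2.59196553e-01, 2.07473043e-02, 1.33368082e+00,
       4.75702383e-05, 1.41819867e+00]), 'qd': array([-0.00037636,  0.00218061, -0.00104596,  0.00060323, -0.00216658,
        0.00159726]), 'effort': array([ 6.90544948e-04, -5.55636442e+01,  3.44533217e+01,  1.35606035e-02,
       -1.98678404e-04,  1.07439297e-05]), 'tcp_pos': array([0.16659385, 0.52411066, 0.40405795]), 'orientation': array([ 2.86194410e-04,  8.07137558e-01,  5.90363039e-01, -6.02808178e-04]), 'wrist_force': array([-0.44697156, -0.36016233, -0.3564074 ]), 'moment': array([ 0.00923944, -0.01272864, -0.01939319]), 'grip_width': 0.08506267623469138}
scene [[474.8655549    0.         321.71027483]
 [  0.         474.8655549  233.51350075]
 [  0.           0.           1.        ]] [ 1.06100226  2.36207172 -1.09381535] [ 0.35122205 -0.24867248  1.56879261]
cassette 0.96 [418.3, 269.9] 780
cassette 0.95 [436.9, 243.0] 691
cassette 0.72 [481.6, 263.4] 877
long_cassette 0.67 [382.3, 295.5] 1071
holder 0.88 [316.8, 213.8] 3074
gate_tab 0.66 [309.2, 202.8] 678
gate 0.71 [308.8, 203.3] 726
gate 0.21 [181.0, 176.5] 1934
top [[434.47152539   0.         322.55971991]
 [  0.         434.47152539 237.78415846]
 [  0.           0.           1.        ]] [ 2.14319974 -2.19466197  0.11283366] [0.03455644 0.57861063 0.92235707]
cassette 0.74 [212.1, 291.5] 987
cassette 0.72 [218.3, 346.9] 1027
cassette 0.72 [159.4, 341.5] 1044
cassette 0.66 [273.3, 275.0] 967
long_cassette 0.88 [217.4, 229.4] 1247
long_cassette 0.62 [212.0, 291.6] 979
holder 0.69 [362.1, 280.7] 5250
gate_tab 0.31 [266.7, 344.9] 302
gate 0.56 [366.3, 279.1] 1913
```

View pics/scene0.png

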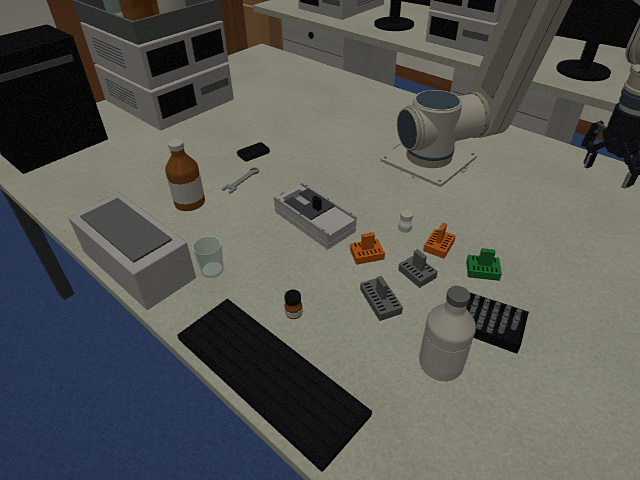

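View pics/top0.png

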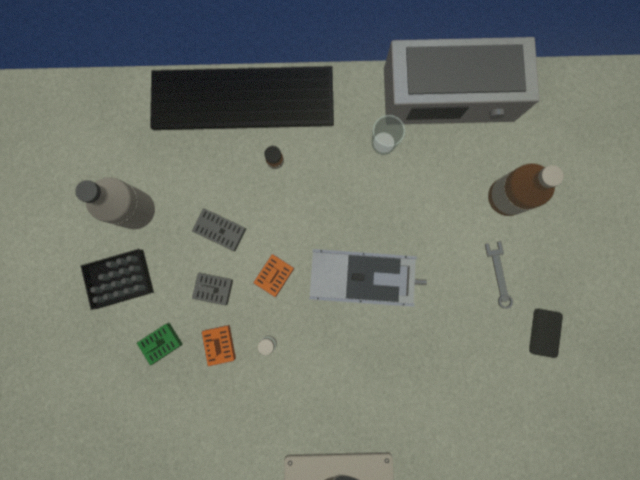

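```bash
cat > h.py <<'E'
import numpy as np,cv2,pickle
def cam(d):
    R=cv2.Rodrigues(np.array(d["rvec"]))[0]; return np.array(d["camera_matrix"]),R,np.array(d["tvec"]).ravel()
def unp(d,px,z):
    K,R,t=cam(d); r=R.T@np.linalg.inv(K)@np.array([px[0],px[1],1.]); c=-R.T@t
    return c+r*(z-c[2])/r[2]
def proj(d,P):
    K,R,t=cam(d); return cv2.projectPoints(np.float64(P).reshape(-1,1,3),R if 0 else cv2.Rodrigues(R)[0],t,K,None)[0].reshape(-1,2)
E
python3 - <<'E'
from h import *
for n,(a,b,c,e) in {"top":(180,200,440,370),"scene":(260,170,500,330)}.items():
    d=pickle.load(open(n+"0.pkl","rb")); K,R,t=cam(d); print(n,-R.T@t)
    im=d["image"][b:e,a:c,::-1]; cv2.imwrite(f"pics/{n}_crop.png",cv2.resize(im,None,fx=3,fy=3,interpolation=cv2.INTER_CUBIC))
d=pickle.load(open("top0.pkl","rb"))
for nm,p,z in [("cass",(212,290),.024),("long",(219,229),.024),("o1",(273,275),.024),("tab",(358,277),.089),("hold",(362,279),.046),("jar",(266,345),.055)]: print(nm,unp(d,p,z))
E
```

```text
top [0.48150611 0.02299738 0.97690837]
scene [1.23320109 0.65126186 0.83748328]
cass [0.47128277 0.26424662 0.024     ]
long [0.60480315 0.2491059  0.024     ]
o1 [0.50068682 0.13103443 0.024     ]
tab [ 0.49121783 -0.04925986  0.089     ]
hold [ 0.48723857 -0.06115266  0.046     ]
jar [0.35530206 0.1438194  0.055     ]
```

View pics/top_crop.png

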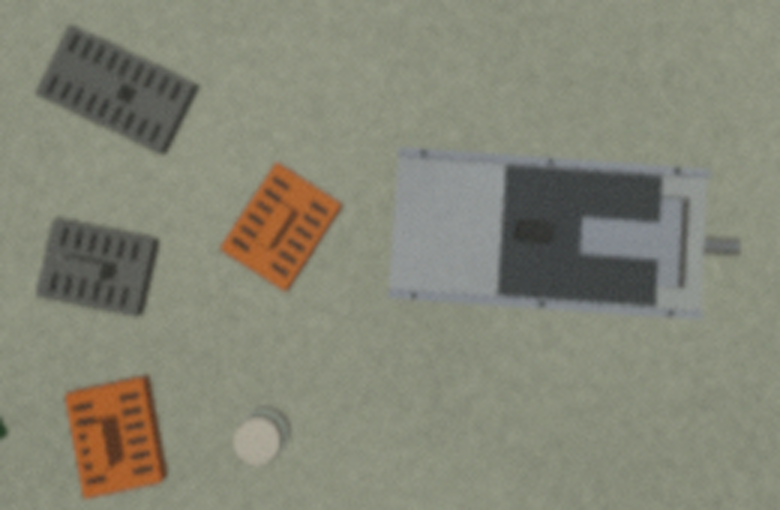

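View pics/scene_crop.png

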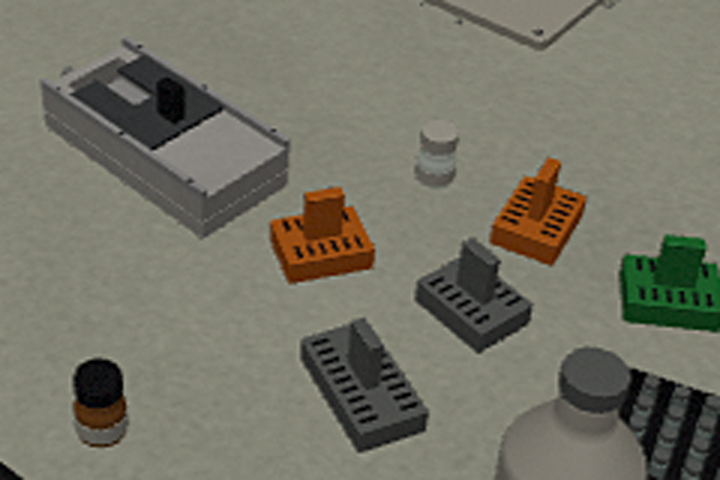

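```bash
cat > fit.py <<'E'
from h import *
from scipy.optimize import minimize
def box(x0,x1,y0,y1,z0,z1): return np.array([[x,y,z] for x in(x0,x1) for y in(y0,y1) for z in(z0,z1)])/1000.
def W(P,q): c,s=np.cos(q[2]),np.sin(q[2]); return P@np.array([[c,-s,0],[s,c,0],[0,0,1]]).T+[q[0],q[1],0]
S=4
def sil(d,parts,q,projf=proj):
    m=np.zeros((480*S,640*S),np.uint8)
    for P in parts:
        u=projf(d,W(P,q)); h=cv2.convexHull(((u+.5)*S-.5).astype(np.float32)); cv2.fillConvexPoly(m,np.round(h).astype(np.int32),1)
    return cv2.resize(m.astype(np.float32),(640,480),interpolation=cv2.INTER_AREA)
def fit(ds,masks,parts,q0,projf=proj):
    def f(q):
        s=0
        for d,m in zip(ds,masks):
            a=sil(d,parts,q,projf); s+=1-np.minimum(a,m).sum()/np.maximum(a,m).sum()
        return s
    best=None
    for dy in (-.15,0,.15):
        q=[q0[0],q0[1],q0[2]+dy]
        r=minimize(f,q,method="Nelder-Mead",options=dict(initial_simplex=np.array([q]+[[q[0]+.01,q[1],q[2]],[q[0],q[1]+.01,q[2]],[q[0],q[1],q[2]+.1]]),xatol=1e-5,fatol=1e-5,maxiter=150))
        if best is None or r.fun<best.fun: best=r
    return best.x,best.fun
CASS=[box(-29,29,-38,38,0,24),box(-6,6,-16,16,24,69)]
LONG=[box(-29,29,-52,52,0,24),box(-6,6,-16,16,24,69)]
HOLD=[box(-53,53,-53,168,0,46),box(-53,-47,-53,168,46,55),box(47,53,-53,168,46,55)]
E
cat > s1.py <<'E'
from plant import monitor, eyes, arm, models
from fit import *
D={n:eyes.capture(n) for n in("scene","top")}
def get(n,t,px):
    rs=models.trace(t,D[n]); rs=[r for r in rs if np.hypot(r["pixel"][0]-px[0],r["pixel"][1]-px[1])<14]
    return rs[0]["mask"].astype(np.float32) if rs else None
for nm,t,parts,ps,pt,q0 in [("cass","cassette",CASS,(418,270),(212,291),(.472,.264,0)),("long","long_cassette",LONG,(382,295),(217,229),(.605,.249,-.2)),("hold","holder",HOLD,(317,214),(362,281),(.487,-.12,0))]:
    ms={"scene":get("scene",t,ps),"top":get("top",t,pt)}
    for use in (["scene"],["top"],["scene","top"]):
        if any(ms[u] is None for u in use): print("none",nm,use); continue
        q,f=fit([D[u] for u in use],[ms[u] for u in use],parts,q0); print(nm,use,np.round(q,4),round(f,3))
    if nm=="hold": qh=q
    if nm=="cass": qc=q
    if nm=="cass": # shorter vs longer model
        print("as long:",fit([D[u] for u in ms],list(ms.values()),LONG,q0)[1])
for n in D:
    im=D[n]["image"][:,:,::-1].copy()
    for q,parts in((qc,CASS),(qh,HOLD)):
        c=cv2.findContours((sil(D[n],parts,q)>.5).astype(np.uint8),cv2.RETR_EXTERNAL,cv2.CHAIN_APPROX_NONE)[0]; cv2.drawContours(im,c,-1,(0,0,255),1)
    u=proj(D[n],W(np.array([box(-32,32,-41,41,20,20)[i] for i in(0,2,6,4)]),qh)); cv2.polylines(im,[np.round(u).astype(np.int32)],True,(0,255,0),1)
    a,b,c_,e=(180,200,440,370) if n=="top" else (260,170,500,330)
    cv2.imwrite(f"pics/{n}_fit.png",cv2.resize(im[b:e,a:c_],None,fx=3,fy=3,interpolation=cv2.INTER_CUBIC))
E
python3 s1.py
```

```text
cass ['scene'] [ 0.4746  0.2669 -0.2987] 0.094
cass ['top'] [ 0.4747  0.2673 -0.2304] 0.098
cass ['scene', 'top'] [ 0.4746  0.2667 -0.2606] 0.201
as long: 0.6242280006408691
long ['scene'] [ 0.6056  0.2517 -0.4779] 0.049
long ['top'] [ 0.6064  0.2523 -0.4767] 0.072
long ['scene', 'top'] [ 0.6057  0.2517 -0.4766] 0.121
hold ['scene'] [ 0.4841 -0.118  -0.0961] 0.023
hold ['top'] [ 0.4865 -0.1194 -0.0892] 0.044
hold ['scene', 'top'] [ 0.4854 -0.119  -0.0918] 0.073
```

View pics/top_fit.png

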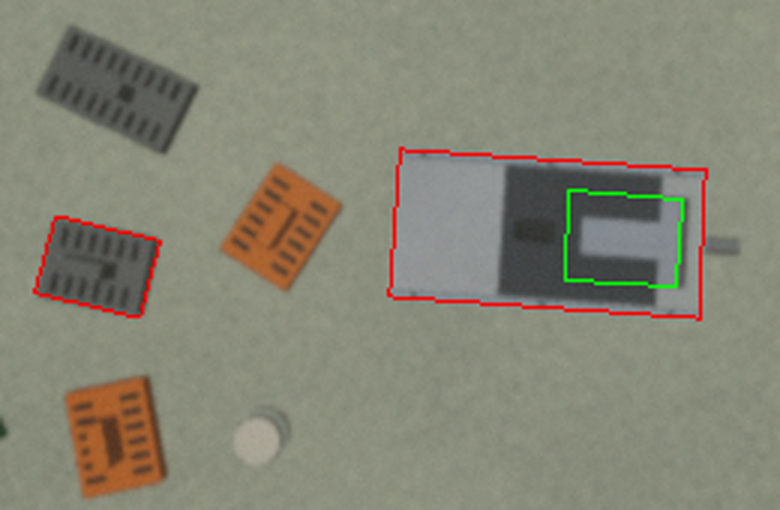

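View pics/scene_fit.png

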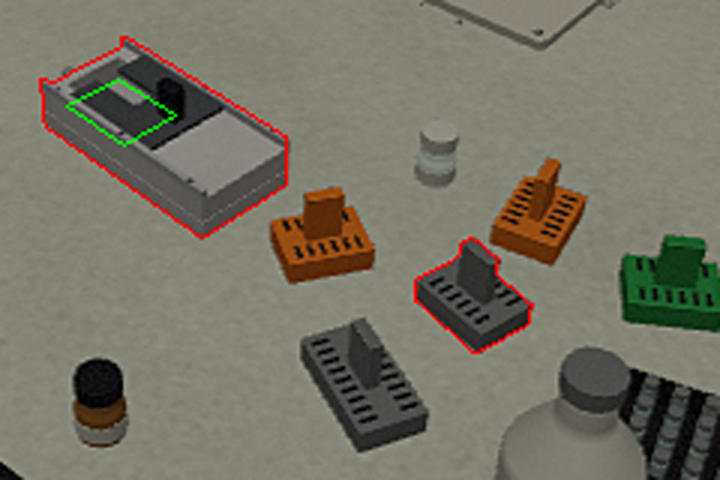

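```bash
cat >> h.py <<'E'
from scipy.spatial.transform import Rotation as Ro
def tool(o):
    q=o["orientation"]; return Ro.from_quat([q[1],q[2],q[3],q[0]]).as_matrix(),np.array(o["tcp_pos"])
def go(o,target,yaw):
    """shift mm in tool axes, roll deg; target = TCP world, yaw = world angle of tool x"""
    R,p=tool(o); s=R.T@(np.array(target)-p)*1000
    y=np.arctan2(R[1,0],R[0,0]); r=np.degrees(y-yaw); r=(r+90)%180-90
    return np.round(s,1),round(r,2),np.round(p,4),round(y,4)
def wdict(d,o):
    R,p=tool(o); T=np.eye(4);T[:3,:3]=R;T[:3,3]=p; M=np.linalg.inv(T@np.array(d["T_tool_cam"]))
    e=dict(d); e["rvec"]=cv2.Rodrigues(M[:3,:3])[0].ravel(); e["tvec"]=M[:3,3]; return e
E
python3 - <<'E'
from plant import monitor,eyes
from h import *
o=monitor.get_obs(); d=eyes.capture("wrist"); print(d["T_tool_cam"],d["camera_matrix"]); cv2.imwrite("pics/w0.png",d["image"][:,:,::-1])
yaw=-.0918; ya=np.array([-np.sin(yaw),np.cos(yaw)]); t=np.array([.4854,-.119])+ya*.069
print(t, go(o,[t[0],t[1],.40],yaw))
E
```

```text
[[ 9.99999982e-01  1.88372702e-04  3.30796700e-05  3.28875400e-04]
 [-1.90314712e-04  9.62954162e-01  2.69665062e-01 -6.84053874e-02]
 [ 1.89433304e-05 -2.69665063e-01  9.62954180e-01  3.03082565e-02]
 [ 0.00000000e+00  0.00000000e+00  0.00000000e+00  1.00000000e+00]] [[412.05656266   0.         324.1391866 ]
 [  0.         412.05656266 236.28642521]
 [  0.           0.           1.        ]]
[ 0.49172531 -0.05029054] (array([-449. ,  483.8,    4.7]), np.float64(77.63), array([0.1666, 0.5241, 0.4047]), np.float64(1.263))
```

View pics/w0.png

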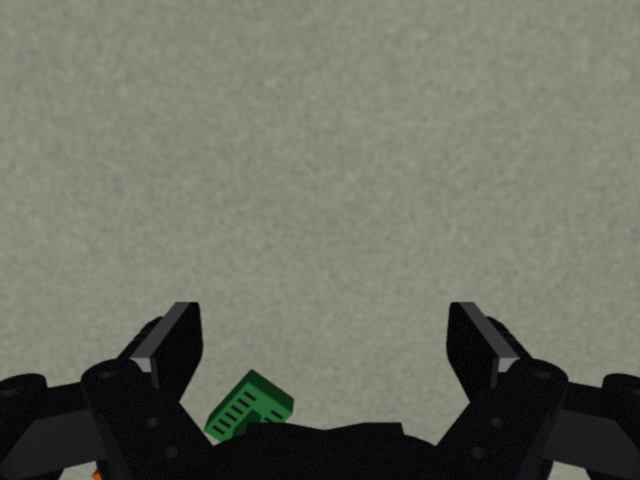

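>>> drive_tool:
  commands: "-449 484 5 77.6 60;-449 484 5 77.6 60;-449 484 5 77.6 60;-449 484 5 77.6 60;-449 484 5 77.6 60;-449 484 5 77.6 60;-449 484 5 77.6 60;-449 484 5 77.6 60;-449 484 5 77.6 60;-449 484 5 77.6 60"

```text
clock: 2.3
tcp_pos: [0.4751, -0.0219, 0.4002]
orientation: [-0.0, 0.999, -0.046, 0.0]
wrist_force: [0.5, 0.9, 0.4]
grip_width: 0.0601
```

```bash
python3 - <<'E'
from plant import monitor
from h import *
o=monitor.get_obs(); print(o["clock"],go(o,[.4917,-.0503,.39],-.0918))
E
```

```text
2.3 (array([19.1, 26.8, 10.2]), np.float64(-0.0), array([ 0.4751, -0.0219,  0.4002]), np.float64(-0.0918))
```

>>> drive_tool:
  commands: "19 27 60 0 60;19 27 60 0 60;19 27 60 0 60;19 27 60 0 60"

```text
clock: 2.8
tcp_pos: [0.4915, -0.0496, 0.3418]
orientation: [0.0, 0.999, -0.045, 0.001]
wrist_force: [-0.1, 0.6, -0.2]
grip_width: 0.0603
```

```bash
python3 - <<'E'
from plant import monitor,eyes
from h import *
o=monitor.get_obs(); d=eyes.capture("wrist"); cv2.imwrite("pics/w1.png",d["image"][:,:,::-1]); pickle.dump((d,o),open("w1.pkl","wb")); print(o["clock"],tool(o),o["qd"])
E
```

```text
2.8 (array([[ 9.95892965e-01, -9.04893604e-02,  2.97958106e-03],
       [-9.04883365e-02, -9.95897401e-01, -4.76939996e-04],
       [ 3.01051503e-03,  2.05363852e-04, -9.99995447e-01]]), array([ 0.49151916, -0.04963512,  0.3417571 ])) [ 5.30916560e-03 -6.68999242e-03 -2.26763057e-05 -5.61088613e-03
 -1.65812148e-03 -2.64031787e-03]
```

View pics/w1.png

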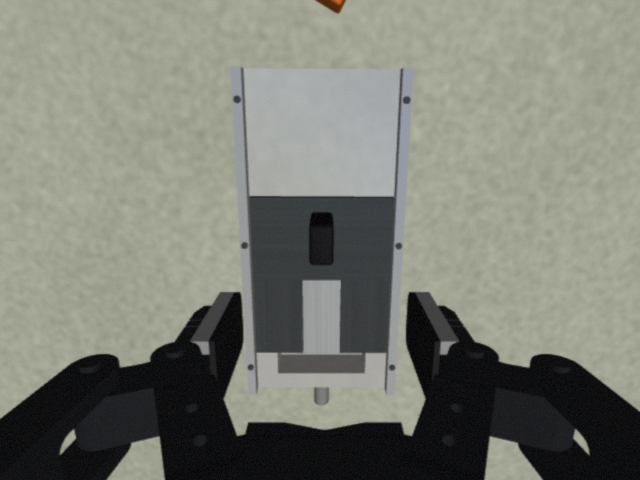

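```bash
python3 - <<'E'
from h import *
d,o=pickle.load(open("w1.pkl","rb")); e=wdict(d,o)
im=d["image"][:,:,::-1]; cv2.imwrite("pics/w1c.png",cv2.resize(im[50:410,220:425],None,fx=2.8,fy=1.6) if 0 else cv2.resize(im[180:380,220:425],None,fx=3,fy=3,interpolation=cv2.INTER_CUBIC))
P={"railBL":((231,68),.055),"railBR":((413,68),.055),"railFL":((249.5,394),.055),"railFR":((394.5,394),.055),"plateBL":((249.5,196.5),.053),"plateBR":((394.5,196.5),.053),"prongL":((256.5,352.5),.053),"prongR":((387,352.5),.053),"tabtop":((321.5,220),.089),"slotL":((302.5,300),.053),"slotR":((340.5,300),.053),"pockFL":((279,373),.020),"solidfront":((322,280),.053)}
Q=dict((k,unp(e,*v)[:2]) for k,v in P.items())
for k in Q: print(k,np.round(Q[k],4))
def yw(a,b): v=Q[b]-Q[a]; return np.arctan2(-v[0],v[1])
print("yaw",yw("railFL","railBL"),yw("railFR","railBR"))
L=(Q["railFL"]+Q["railBL"])/2; R_=(Q["railFR"]+Q["railBR"])/2; c=(L+R_)/2; b=(Q["railBL"]+Q["railBR"])/2; f=(Q["railFL"]+Q["railFR"])/2
print("len",np.linalg.norm(b-f),"width",np.linalg.norm(L-R_))
v=(b-f)/np.linalg.norm(b-f); org=c-v*.0575; yaw=np.arctan2(-v[0],v[1]); print("origin",org,"yaw",yaw)
X=np.array([np.cos(yaw),np.sin(yaw)])
for k in Q: print(k,np.round([(Q[k]-org)@X,(Q[k]-org)@v],4))
E
```

```text
railBL [0.4475 0.0529]
railBR [0.5526 0.0434]
railFL [ 0.4275 -0.1662]
railFR [ 0.5321 -0.1759]
plateBL [ 0.4473 -0.0231]
plateBR [ 0.5389 -0.0314]
prongL [ 0.4367 -0.1342]
prongR [ 0.5286 -0.1427]
tabtop [ 0.4923 -0.0339]
slotL [ 0.4733 -0.0971]
slotR [ 0.4991 -0.0994]
pockFL [ 0.4444 -0.1741]
solidfront [ 0.4878 -0.0838]
yaw -0.09077374905398393 -0.09288692278170566
len 0.2200962026424803 width 0.1052988541195746
origin [ 0.48464928 -0.11872138] yaw -0.09183067389119377
railBL [-0.0528  0.1675]
railBR [0.0528 0.1676]
railFL [-0.0525 -0.0526]
railFR [ 0.0525 -0.0525]
plateBL [-0.046   0.0918]
plateBR [0.046  0.0919]
prongL [-0.0464 -0.0199]
prongR [ 0.046  -0.0198]
tabtop [-0.0002  0.0851]
slotL [-0.0133  0.0205]
slotR [0.0126 0.0205]
pockFL [-0.035  -0.0588]
solidfront [-0.      0.0351]
```

View pics/w1c.png

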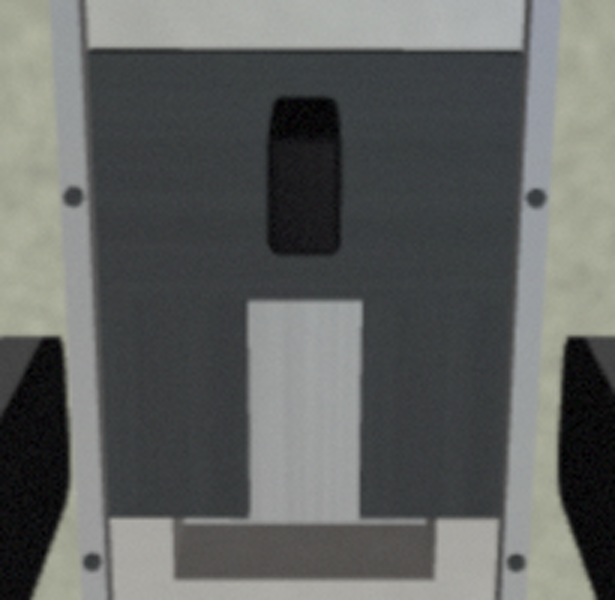

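>>> drive_tool:
  commands: "-0.5 -1 40 0 45;-0.5 -1 75 0 45;-0.5 -1 100 0 45;-0.5 -1 110 0 45;-0.5 -1 110 0 45;-0.5 -1 110 0 0;-0.5 -1 110 0 0;-0.5 -1 110 0 0;-0.5 -1 110 0 0"
  grip_force: 25

```text
clock: 3.98
tcp_pos: [0.4905, -0.0484, 0.2328]
orientation: [0.0, 0.999, -0.045, 0.001]
wrist_force: [-9.2, 1.8, 11.1]
grip_width: 0.0139
```

>>> drive_tool:
  commands: "0 -8 0 0 0;0 -18 0 0 0;0 -28 0 0 0;0 -38 0 0 0;0 -48 0 0 0;0 -58 0 0 0;0 -66 0 0 0;0 -71 0 0 0;0 -71.5 0 0 0;0 -71.5 0 0 0"

```text
clock: 5.22
tcp_pos: [0.497, 0.0218, 0.2329]
orientation: [0.002, 0.999, -0.046, 0.001]
wrist_force: [-2.8, -10.7, 2.2]
grip_width: 0.0136
```

```bash
cat > st.py <<'E'
from plant import monitor
from h import *
o=monitor.get_obs(); R,p=tool(o); org=np.array([.4847,-.1187]);yaw=-.0918
X=np.array([np.cos(yaw),np.sin(yaw)]);Y=np.array([-X[1],X[0]]); r=p[:2]+R[:2,2]*.155-org
print(o["clock"],"grasp pt in holder",np.round([r@X,r@Y,p[2]-.155],4),"force",np.round(o["wrist_force"],1),"mom",np.round(o["moment"],2),"tilt",np.round(R[:2,2],4),"yaw",np.arctan2(R[1,0],R[0,0]),"w",o["grip_width"])
E
python3 st.py
```

```text
5.225 grasp pt in holder [-0.0003  0.1404  0.0779] force [ -2.8 -10.7   2.2] mom [-2.1   0.59 -0.06] tilt [ 0.0017 -0.0044] yaw -0.09186973244171291 w 0.01360312599513601
```

>>> drive_tool:
  commands: "0 0 0 0 45;0 0 0 0 45;0 0 -30 0 45;0 0 -80 0 45;0 0 -110 0 45;0 0 -110 0 60"

```text
clock: 5.98
tcp_pos: [0.4973, 0.0225, 0.3451]
orientation: [0.002, 0.999, -0.046, 0.003]
wrist_force: [-0.1, 0.2, 0.2]
grip_width: 0.0595
```

```bash
python3 - <<'E'
from plant import monitor,eyes
from h import *
o=monitor.get_obs(); d=eyes.capture("wrist"); cv2.imwrite("pics/w2.png",d["image"][:,:,::-1]); pickle.dump((d,o),open("w2.pkl","wb")); 
print(o["clock"],go(o,[.4746,.2667,.345],-.26))
E
```

```text
5.975 (array([ -44.9, -241.1,   -1.2]), np.float64(9.66), array([0.4973, 0.0225, 0.3451]), np.float64(-0.0914))
```

View pics/w2.png

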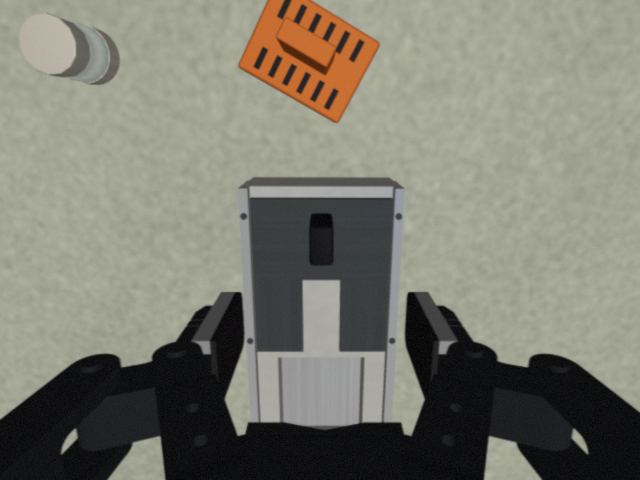

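>>> drive_tool:
  commands: "-45 -241 -1 9.7 60;-45 -241 -1 9.7 60;-45 -241 -1 9.7 60;-45 -241 -1 9.7 60;-45 -241 -1 9.7 60;-45 -241 -1 9.7 60;-45 -241 -1 9.7 60"

```text
clock: 6.9
tcp_pos: [0.4743, 0.2656, 0.3428]
orientation: [0.002, 0.991, -0.131, 0.002]
wrist_force: [-0.5, -0.4, -0.3]
grip_width: 0.0598
```

```bash
python3 - <<'E'
from plant import monitor,eyes,models
from fit import *
d,o=pickle.load(open("w2.pkl","rb")); e=wdict(d,o); yaw=-.0918; X=np.array([np.cos(yaw),np.sin(yaw)]);Y=np.array([-X[1],X[0]])
for p,z in [((322,197.5),.053),((322,280.5),.053),((322,351.5),.053)]: print("gate y",(unp(e,p,z)[:2]-[.4847,-.1187])@Y)
o=monitor.get_obs(); d=eyes.capture("wrist"); cv2.imwrite("pics/w3.png",d["image"][:,:,::-1]); pickle.dump((d,o),open("w3.pkl","wb")); e=wdict(d,o)
for r in models.trace("cassette",d)+models.trace("long_cassette",d): print(r["score"],r["pixel"],r["mask"].sum())
print(o["clock"],tool(o)[1])
E
```

```text
gate y 0.16187876491918116
gate y 0.10465087094010687
gate y 0.0500193055923058
0.79 [319.4, 212.7] 8463
0.62 [169.8, 270.9] 8464
0.59 [380.8, 363.8] 5465
0.59 [110.0, 93.3] 11787
0.93 [502.0, 184.8] 13510
0.22 [233.0, 390.0] 352
6.9 [0.47434464 0.26560197 0.34284625]
```

View pics/w3.png

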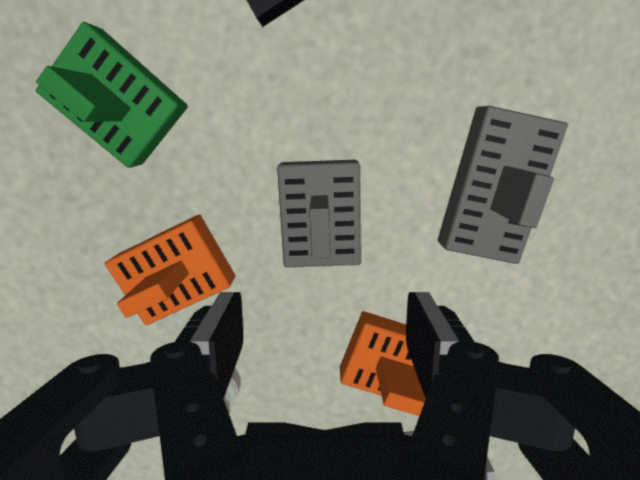

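```bash
python3 - <<'E'
from plant import models
from fit import *
d,o=pickle.load(open("w3.pkl","rb")); e=wdict(d,o)
r=[r for r in models.trace("cassette",d) if abs(r["pixel"][0]-319)<20][0]
q,f=fit([e],[r["mask"].astype(np.float32)],CASS,(.4746,.2667,-.26)); print(q,f)
im=d["image"][:,:,::-1].copy()
# corners
for P in CASS:
    u=np.round(proj(e,W(P,q))*1).astype(int)
    for i in range(8):
        for j in range(i):
            if bin(i^j).count("1")==1: cv2.line(im,tuple(u[i]),tuple(u[j]),(0,0,255),1)
cv2.imwrite("pics/w3c.png",cv2.resize(im[140:290,250:390],None,fx=4,fy=4,interpolation=cv2.INTER_CUBIC))
print(go(o,[q[0],q[1],.155+.056],q[2]))
E
```

```text
[ 0.47314305  0.26720938 -0.22441661] 0.02406477928161621
(array([ -2.1,  -1.7, 131.8]), np.float64(-2.17), array([0.4743, 0.2656, 0.3428]), np.float64(-0.2622))
```

View pics/w3c.png

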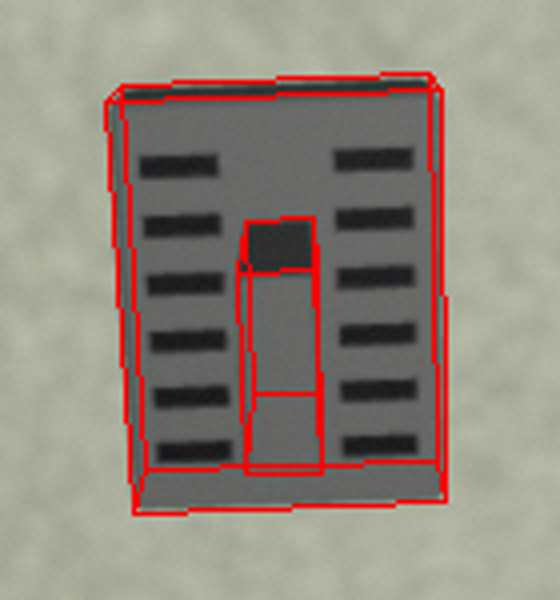

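```bash
cat >> h.py <<'E'
def gog(o,g,yaw):
    R,p=tool(o); return go(o,np.array(g)-R[:,2]*.155,yaw)
E
python3 - <<'E'
from h import *
d,o=pickle.load(open("w3.pkl","rb")); print(gog(o,[.47314,.26721,.056],-.2244),tool(o)[0][:,2])
E
```

```text
(array([ -2.7,  -2.3, 131.8]), np.float64(-2.17), array([0.4743, 0.2656, 0.3428]), np.float64(-0.2622)) [ 0.00290636 -0.00474172 -0.99998453]
```

>>> drive_tool:
  commands: "-2.7 -2.3 40 -2.2 45;-2.7 -2.3 80 -2.2 45;-2.7 -2.3 110 -2.2 45;-2.7 -2.3 126 -2.2 45;-2.7 -2.3 132 -2.2 45;-2.7 -2.3 132 -2.2 45;-2.7 -2.3 132 -2.2 0;-2.7 -2.3 132 -2.2 0;-2.7 -2.3 132 -2.2 0;-2.7 -2.3 132 -2.2 0"
  grip_force: 40

```text
clock: 8.35
tcp_pos: [0.4732, 0.2681, 0.2121]
orientation: [0.002, 0.994, -0.112, 0.003]
wrist_force: [0.3, -0.6, 5.8]
grip_width: 0.0114
```

```bash
python3 st.py; python3 - <<'E'
from plant import monitor
from h import *
o=monitor.get_obs();R,p=tool(o); print("grasp",p+R[:,2]*.155)
E
```

```text
8.35 grasp pt in holder [-0.046   0.3836  0.0571] force [ 0.3 -0.6  5.8] mom [-0.14  0.03  0.02] tilt [ 0.0054 -0.0038] yaw -0.22410409815366666 w 0.011422561435466681
grasp [0.47407732 0.26754897 0.05713146]
```

>>> drive_tool:
  commands: "0 0 -5 0 0;0 0 -20 0 0;0 0 -45 0 0;0 0 -75 0 0;0 0 -105 0 0;0 0 -125 0 0;0 0 -130 0 0;0 0 -130 0 0"

```text
clock: 9.35
tcp_pos: [0.4724, 0.2686, 0.3421]
orientation: [0.002, 0.994, -0.112, 0.003]
wrist_force: [0.1, 0.3, -1.8]
grip_width: 0.0112
```

```bash
python3 - <<'E'
from plant import monitor,eyes,models
from fit import *
o=monitor.get_obs(); d=eyes.capture("wrist"); cv2.imwrite("pics/w4.png",d["image"][:,:,::-1]); pickle.dump((d,o),open("w4.pkl","wb"))
for r in models.trace("cassette",d): print(r["score"],r["pixel"],r["mask"].sum())
R,p=tool(o);print(o["clock"],p+R[:,2]*.155,o["wrist_force"],o["grip_width"])
print(gog(o,[.4847,-.1187,.185],-.0918))
E
```

```text
0.75 [322.2, 261.3] 18729
0.72 [117.7, 89.0] 11936
0.71 [411.9, 340.6] 603
9.35 [0.47319727 0.26799444 0.18714989] [ 0.09397515  0.29723369 -1.8215767 ] 0.01119234714583315
(array([ 97.1, 374.5,   3.7]), np.float64(-7.58), array([0.4724, 0.2686, 0.3421]), np.float64(-0.2241))
```

View pics/w4.png

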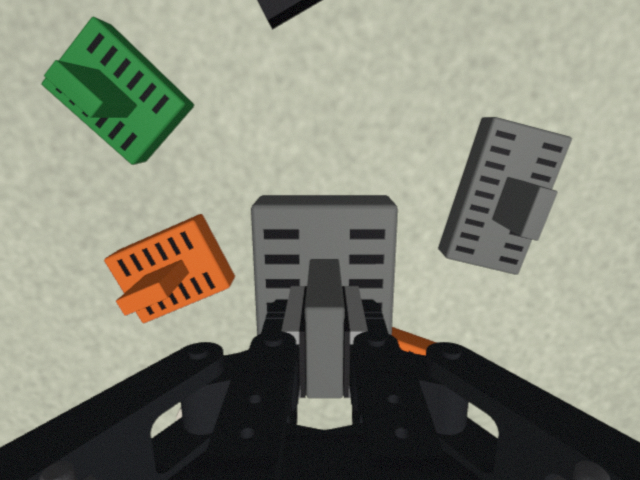

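```bash
cat > inhand.py <<'E'
from h import *
from scipy.optimize import least_squares
import sys
def solve(d,obj,img):
    T=np.array(d["T_tool_cam"]); M=np.linalg.inv(T); K=np.array(d["camera_matrix"])
    obj=np.array(obj)/1000.; img=np.array(img,float)
    def pts(q):  # cassette in tool: tool x ~ cass x, tool y ~ -cass y, tool z = -cass z, pitch about tool x, roll about y
        Rr=Ro.from_euler("xyz",[q[4],q[5],q[3]]).as_matrix()@np.diag([1,-1,-1]); return obj@Rr.T+q[:3]
    def f(q):
        c=pts(q)@M[:3,:3].T+M[:3,3]; u=c@K.T; r=(u[:,:2]/u[:,2:]-img).ravel(); return np.r_[r,q[4]*100,q[5]*100]
    return least_squares(f,[0,0,.21,0,0,0])
if __name__=="__main__":
    d,o=pickle.load(open("w4.pkl","rb")); im=d["image"][:,:,::-1]
    cv2.imwrite("pics/w4c.png",cv2.resize(im[180:410,230:420],None,fx=3.2,fy=2.6,interpolation=cv2.INTER_CUBIC))
    obj=[(-29,38,24),(29,38,24),(-29,38,0),(29,38,0),(-6,16,69),(6,16,69),(-6,-16,69),(6,-16,69)]
    img=[(251,206),(397,206),(257,196),(391,196),(306,306),(343,306),(306,397.5),(344,397.5)]
    r=solve(d,obj,img); print(np.round(r.x,4),np.round(r.fun,1))
E
python3 inhand.py
```

```text
[ 1.000e-04  1.600e-03  2.132e-01 -2.700e-03 -7.900e-03 -3.200e-03] [-0.6  0.1  0.9 -0.3  2.5 -0.2 -2.4 -0.6 -1.3  0.3  1.4  0.2  0.2  0.1
 -0.6  0.  -0.8 -0.3]
```

View pics/w4c.png

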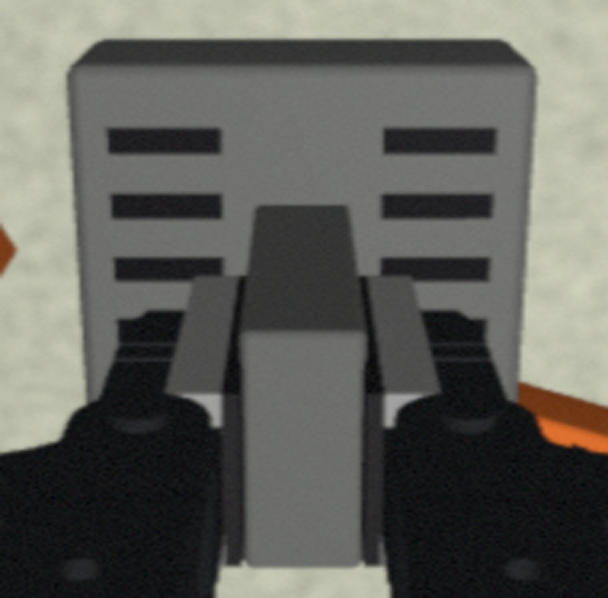

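```bash
python3 - <<'E'
from h import *
d,o=pickle.load(open("w4.pkl","rb")); print(gog(o,[.48485,-.1171,.187],-.0918+.0027))
E
```

```text
(array([ 96.9, 372.9,   1.7]), np.float64(-7.73), array([0.4724, 0.2686, 0.3421]), np.float64(-0.2241))
```

>>> drive_tool:
  commands: "8 30 0 -1 0;20 75 0 -2 0;32 122 0 -3 0;44 170 0 -4 0;57 218 0 -5 0;69 265 0 -6 0;81 310 0 -7 0;91 350 1 -7.4 0;97 373 1 -7.4 0;97 373 1 -7.4 0"

```text
clock: 10.7
tcp_pos: [0.4839, -0.1181, 0.3411]
orientation: [0.002, 0.999, -0.049, 0.001]
wrist_force: [-0.9, 1.1, -0.1]
grip_width: 0.0112
```

```bash
python3 st.py; python3 - <<'E'
from plant import monitor,eyes,models
from fit import *
o=monitor.get_obs(); d=eyes.capture("wrist"); cv2.imwrite("pics/w5.png",d["image"][:,:,::-1]); pickle.dump((d,o),open("w5.pkl","wb"))
print(gog(o,[.48485,-.1171,.12],-.0945))
E
```

```text
10.7 grasp pt in holder [-0.0004  0.      0.1861] force [-0.9  1.1 -0.1] mom [-0.01 -0.   -0.03] tilt [ 0.0024 -0.0038] yaw -0.0975564102457381 w 0.011239610004733976
(array([ 0.2, -1.8, 66. ]), np.float64(-0.18), array([ 0.4839, -0.1181,  0.3411]), np.float64(-0.0976))
```

View pics/w5.png

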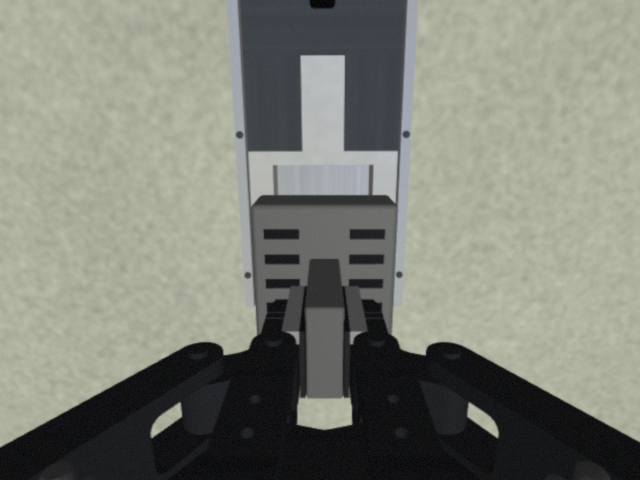

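>>> drive_tool:
  commands: "0.2 -1.8 15 -0.1 0;0.2 -1.8 35 -0.1 0;0.2 -1.8 52 -0.1 0;0.2 -1.8 62 -0.1 0;0.2 -1.8 65 -0.1 0;0.2 -1.8 65 -0.1 0"

```text
clock: 11.5
tcp_pos: [0.4845, -0.1153, 0.2762]
orientation: [0.002, 0.999, -0.047, 0.001]
wrist_force: [-0.2, -0.4, -1.1]
grip_width: 0.0113
```

```bash
python3 st.py; python3 - <<'E'
from plant import monitor,eyes,models
from fit import *
d5,o5=pickle.load(open("w5.pkl","rb"))
o=monitor.get_obs(); d=eyes.capture("wrist"); pickle.dump((d,o),open("w6.pkl","wb"))
cv2.imwrite("pics/w6.png",d["image"][:,:,::-1])
cv2.imwrite("pics/w6c.png",cv2.resize(d["image"][60:360,200:440,::-1],None,fx=2.5,fy=2,interpolation=cv2.INTER_CUBIC))
yaw=-.0918; X=np.array([np.cos(yaw),np.sin(yaw)]);Y=np.array([-X[1],X[0]]); e=wdict(d5,o5)
for p,z in [((273.5,165),.046),((373,165),.046),((322,151.5),.053),((247.5,151),.053),((398,151),.053)]: 
    v=unp(e,p,z)[:2]-[.4847,-.1187]; print(np.round([v@X,v@Y],4))
print(gog(o,[.48485,-.1171,.1],-.0945))
E
```

```text
11.5 grasp pt in holder [-1.000e-04  2.900e-03  1.212e-01] force [-0.2 -0.4 -1.1] mom [ 0.02  0.02 -0.03] tilt [ 0.0025 -0.0035] yaw -0.09441940748013442 w 0.011337467419967304
[-0.032   0.0413]
[0.0313 0.041 ]
[-0.0011  0.0501]
[-0.0468  0.0507]
[0.0456 0.0501]
(array([ 0.1,  1.2, 21.3]), np.float64(0.0), array([ 0.4845, -0.1153,  0.2762]), np.float64(-0.0944))
```

View pics/w6c.png

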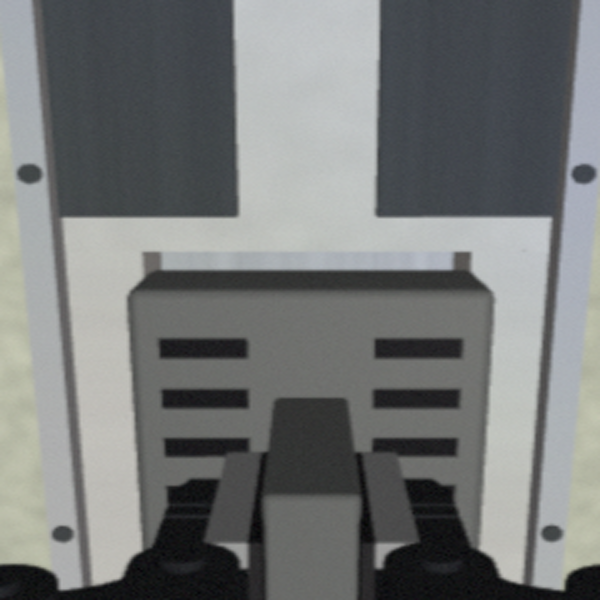

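>>> drive_tool:
  commands: "-0.4 1.2 2 0 0;-0.4 1.2 6 0 0;-0.4 1.2 10 0 0;-0.4 1.2 14 0 0;-0.4 1.2 18 0 0;-0.4 1.2 21 0 0;-0.4 1.2 22 0 0"

```text
clock: 12.42
tcp_pos: [0.4841, -0.1167, 0.2543]
orientation: [0.002, 0.999, -0.047, 0.001]
wrist_force: [0.3, 0.6, -1.1]
grip_width: 0.0111
```

```bash
python3 st.py
```

```text
12.425 grasp pt in holder [-0.0004  0.0014  0.0993] force [ 0.3  0.6 -1.1] mom [-0.02  0.02  0.02] tilt [ 0.0028 -0.0036] yaw -0.09459783683019678 w 0.011060310517665588
```

>>> drive_tool:
  commands: "0 0.2 3 0 0;0 0.2 6 0 0;0 0.2 9 0 0;0 0.2 12 0 0;0 0.2 15 0 0;0 0.2 17 0 0;0 0.2 18 0 0;0 0.2 18 0 0"

```text
clock: 13.42
tcp_pos: [0.4841, -0.1169, 0.2363]
orientation: [0.002, 0.999, -0.047, 0.001]
wrist_force: [0.2, 0.4, -1.6]
grip_width: 0.0116
```

```bash
python3 st.py
```

```text
13.425 grasp pt in holder [-0.0003  0.0012  0.0813] force [ 0.2  0.4 -1.6] mom [-0.01  0.   -0.04] tilt [ 0.0027 -0.0036] yaw -0.09457043273194357 w 0.011600812157067193
```

Expect floor contact about 3.5–4 mm further; creep in half-millimetre steps.

>>> drive_tool:
  commands: "0 0 0.5 0 0;0 0 1 0 0;0 0 1.5 0 0;0 0 2 0 0;0 0 2.5 0 0;0 0 3 0 0;0 0 3 0 0"

```text
clock: 14.3
tcp_pos: [0.4841, -0.1169, 0.2332]
orientation: [0.002, 0.999, -0.047, 0.001]
wrist_force: [-0.2, -0.4, -1.0]
grip_width: 0.0114
```

```bash
python3 st.py
```

```text
14.3 grasp pt in holder [-0.0003  0.0012  0.0782] force [-0.2 -0.4 -1. ] mom [ 0.02 -0.01 -0.01] tilt [ 0.0026 -0.0035] yaw -0.09458138344682233 w 0.011363965580994896
```

>>> drive_tool:
  commands: "0 0 0.5 0 0;0 0 1 0 0;0 0 1 0 0"

```text
clock: 14.68
tcp_pos: [0.4841, -0.1169, 0.2322]
orientation: [0.002, 0.999, -0.047, 0.001]
wrist_force: [0.4, -0.7, -1.8]
grip_width: 0.0115
```

>>> drive_tool:
  commands: "0 0 0.3 0 0;0 0 0.6 0 0;0 0 0.6 0 0"

```text
clock: 15.05
tcp_pos: [0.484, -0.1169, 0.2321]
orientation: [0.002, 0.999, -0.047, 0.002]
wrist_force: [-1.4, 0.1, 6.5]
grip_width: 0.0115
```

>>> drive_tool:
  commands: "0 0 0 0 20;0 0 0 0 45;0 0 0 0 45;0 0 -15 0 45;0 0 -50 0 45;0 0 -100 0 45;0 0 -115 0 45;0 0 -115 0 45"

```text
clock: 16.05
tcp_pos: [0.4838, -0.1165, 0.3475]
orientation: [0.002, 0.999, -0.047, 0.002]
wrist_force: [0.3, 0.7, -0.3]
grip_width: 0.0451
```

```bash
python3 st.py; python3 - <<'E'
from plant import monitor,eyes,models
from fit import *
o=monitor.get_obs(); d=eyes.capture("wrist"); pickle.dump((d,o),open("w7.pkl","wb"))
cv2.imwrite("pics/w7.png",d["image"][:,:,::-1])
yaw=-.0918; Y=np.array([-np.sin(yaw),np.cos(yaw)]); g=np.array([.4847,-.1187])+.140*Y
print(gog(o,[*g,.1871],yaw))
E
```

```text
16.05 grasp pt in holder [-0.0004  0.0015  0.1925] force [ 0.3  0.7 -0.3] mom [-0.03  0.   -0.06] tilt [ 0.0045 -0.0044] yaw -0.0945895189423608 w 0.04508203674070802
(array([-1.000e-01, -1.386e+02,  4.800e+00]), np.float64(-0.16), array([ 0.4838, -0.1165,  0.3475]), np.float64(-0.0946))
```

View pics/w7.png

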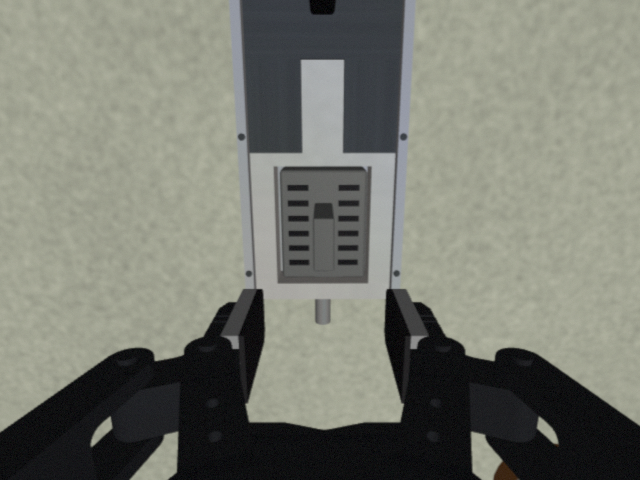

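>>> drive_tool:
  commands: "0 -35 0 -0.2 45;0 -85 0 -0.2 45;0 -125 0 -0.2 45;0 -138.6 10 -0.2 45;0 -138.6 50 -0.2 45;0 -138.6 90 -0.2 45;0 -138.6 110 -0.2 45;0 -138.6 114 -0.2 45;0 -138.6 114 -0.2 45;0 -138.6 114 -0.2 45"

```text
clock: 17.35
tcp_pos: [0.4972, 0.0209, 0.2325]
orientation: [0.002, 0.999, -0.046, 0.002]
wrist_force: [0.1, 0.2, -0.0]
grip_width: 0.0449
```

```bash
python3 st.py
```

```text
17.35 grasp pt in holder [0.0003 0.1396 0.0775] force [ 0.1  0.2 -0. ] mom [-0.06  0.03 -0.01] tilt [ 0.0038 -0.0038] yaw -0.0912907008532987 w 0.04494678762754488
```

>>> drive_tool:
  commands: "0 0 0 0 0;0 0 0 0 0;0 0 0 0 0;0 0 0 0 0;0 4 0 0 0;0 12 0 0 0;0 20 0 0 0;0 28 0 0 0;0 36 0 0 0;0 44 0 0 0"
  grip_force: 25

```text
clock: 18.6
tcp_pos: [0.4926, -0.0228, 0.2332]
orientation: [0.002, 0.999, -0.046, 0.002]
wrist_force: [-5.1, 1.2, 5.9]
grip_width: 0.0137
```

```bash
python3 st.py
```

```text
18.6 grasp pt in holder [-0.0004  0.0957  0.0782] force [-5.1  1.2  5.9] mom [ 0.39  1.01 -0.16] tilt [ 0.0032 -0.0033] yaw -0.09109936349978846 w 0.013698886779096576
```

>>> drive_tool:
  commands: "0 8 0 0 0;0 16 0 0 0;0 23 0 0 0;0 29 0 0 0;0 33 0 0 0;0 36 0 0 0;0 37 0 0 0;0 37.5 0 0 0;0 37.5 0 0 0"

```text
clock: 19.73
tcp_pos: [0.4891, -0.0594, 0.2333]
orientation: [0.0, 0.999, -0.045, 0.002]
wrist_force: [-1.8, 8.6, 1.2]
grip_width: 0.0136
```

```bash
python3 st.py
```

```text
19.725 grasp pt in holder [-0.0006  0.0595  0.0783] force [-1.8  8.6  1.2] mom [ 1.63  0.27 -0.18] tilt [ 0.0034 -0.0006] yaw -0.090216216508756 w 0.013569636277591215
```

>>> drive_tool:
  commands: "0 37 0 0 13;0 0.2 0 0 30;0 0.2 0 0 45;0 0.2 -15 0 45;0 0 -60 0 45;0 0 -110 0 45;0 0 -110 0 60;0 0 -110 0 60"

```text
clock: 20.72
tcp_pos: [0.4887, -0.0594, 0.3431]
orientation: [0.0, 0.999, -0.045, 0.002]
wrist_force: [0.2, -0.3, -0.4]
grip_width: 0.0601
```

My first row there had a wrong number: 37 mm instead of about 0, so the arm pushed towards the stop for one 1/8 s row. I'm checking what that did.

```bash
python3 st.py; python3 - <<'E'
from plant import monitor,eyes,models
from fit import *
o=monitor.get_obs(); d=eyes.capture("wrist"); pickle.dump((d,o),open("w8.pkl","wb"))
im=d["image"][:,:,::-1]; cv2.imwrite("pics/w8.png",im); cv2.imwrite("pics/w8c.png",cv2.resize(im[180:400,220:425],None,fx=3,fy=2.7,interpolation=cv2.INTER_CUBIC))
E
```

```text
20.725 grasp pt in holder [-0.0009  0.0593  0.1881] force [ 0.2 -0.3 -0.4] mom [ 0.06  0.03 -0.  ] tilt [ 0.0037 -0.0011] yaw -0.08985306087909652 w 0.06005434331211142
```

View pics/w8.png

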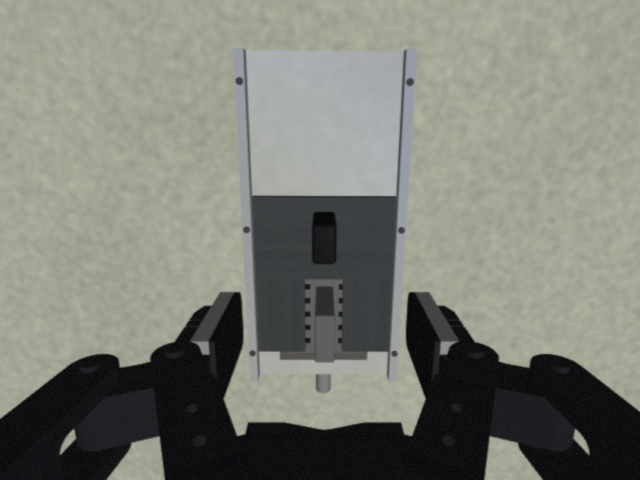

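View pics/w8c.png

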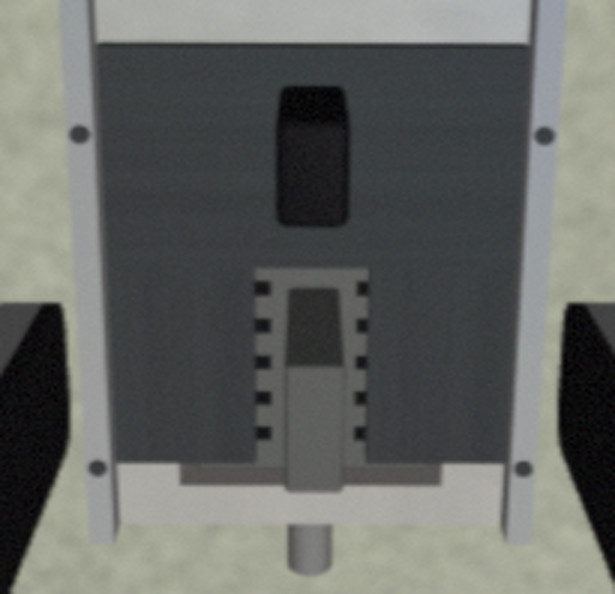

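```bash
python3 - <<'E'
from plant import monitor,eyes,models
from fit import *
d,o=pickle.load(open("w8.pkl","rb")); e=wdict(d,o); yaw=-.0918; X=np.array([np.cos(yaw),np.sin(yaw)]);Y=np.array([-X[1],X[0]])
for k,p,z,off in [("rear",(324,196),.053,-21),("slot end",(324,279.5),.053,35),("prong",(280,352),.053,90),("prongR",(370,352),.053,90),("railB L",(234,49),.055,0),("railB R",(415,49),.055,0),("railF L",(250.5,380.5),.055,0),("railF R",(397,380.5),.055,0),("fin back top",(324,315.5),.089,0),("fin front top",(324,362),.089,0)]:
    v=unp(e,p,z)[:2]-[.4847,-.1187]; print(k,np.round([v@X*1000,v@Y*1000+off],1))
for n in("scene","top"):
    D=eyes.capture(n); im=D["image"][:,:,::-1]; cv2.imwrite(f"pics/{n}9.png",im)
print(monitor.get_obs()["clock"])
E
```

```text
rear [-0.5 60.7]
slot end [-0.4 59.8]
prong [-31.6  59.5]
prongR [32.4 59.6]
railB L [-52.5 167.6]
railB R [ 51.7 167.8]
railF L [-53.2 -52.4]
railF R [ 52.4 -52.4]
fin back top [-0.5 16.1]
fin front top [ -0.4 -15.4]
20.875
```

View pics/scene9.png

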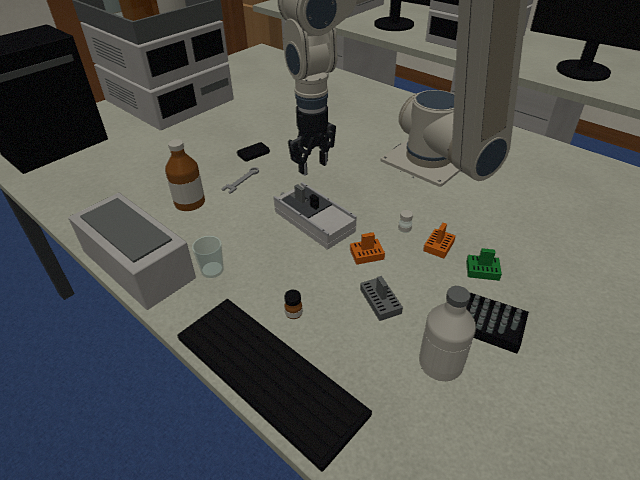

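```bash
python3 -c "
from plant import arm
print(arm.close_job())"
```

```text
the job is handed in; nothing more can be done
None
```

I slid the gate fully open, lowered the shorter grey cassette into the pocket, and slid the gate home again over its fin. I handed the job in at about 21 s of the 67 s allowed.

**Checks that came out well**
- **Open position:** the gate tab measured 140 to 141 mm from the pocket centre, against 140 mm for fully open.
- **Lowering:** the cassette met the floor at the expected height with about 6.5 N upward on the wrist. It then sat flat in the pocket in the wrist view.
- **Home position:** after release the tab measured 59.5 to 60.7 mm, against 60 mm for home. Compared with the open readings, the gate travelled 79.9 to 80.5 mm, against the full 80 mm. The fin was centred between the prongs at about y −15 to +16 mm.
- **Surroundings:** in the final scene view the long cassette, the look-alikes and the other bystanders stand where they were. I compared this by eye and did not measure it again. The holder measured the same as before.

**One mistake**
- When releasing the tab after closing the gate, I typed 37 mm instead of about 0 in one row. For 1/8 s the arm pushed towards the home stop with the tab still gripped at 25 N.
- The peak force in that row was not reported, so I can't rule out that it passed a force limit. Afterwards the gate, cassette and holder were all in place.

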